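Fold the filled shipper shut in order and hold its sealing lip down

TASK

Close the filled shipper that stands in the middle of the table with light pushes of the fingertips: fold in the two short side flaps first (either one), flat, then the far long flap flat on top of them, and last the near long flap, so that its sealing lip comes to lie over the far flap. Finish while still holding: the program ends with the fingertips resting on the middle of the lip and pressing it down lightly, so that the gum can take. Do not lift, tip or shove the shipper, do not push any flap into it, and leave everything else on the table alone.

Things in the scene. Friction and masses are not known exactly. Their poses are not given: they have to be found in the camera images.
- shipper: the shipper: printed yellow-brown carton full of sachets, loose in mid-table (a like one at the back left is stock), 180 mm along its x, 230 mm along its y, walls 230 mm high, 239 mm with flaps shut, about 2 to 3 kg. Origin: centre of its underside; at yaw 0 its +x points away from the robot, +y to the robot's left. Yaw -0.4 to 0.4 rad. Its four flaps start open
- shipper_flap_left (a joint): left side flap (short, on the +y wall): 168 mm wide, 88 mm from crease to free edge, 3 mm thick. Crease at shipper y = +115, z = 230 mm; shut: y = +111 to +27, top z = 233 mm. Rad: 0 = flat shut, 1.57 = upright, more = leaning outward; starts 1.4 to 1.9. Stays at any angle; 1 to 2 N at its edge swings it; at 0 a springy stop. Long flaps leaning inward would block it
- shipper_flap_right (a joint): right side flap (short, on the -y wall), mirror image of the left one: crease at y = -115, z = 230 mm; shut: y = -111 to -27, top face z = 233 mm. Joint values, start and behaviour as the left flap's
- shipper_flap_back (a joint): far long flap (on the +x wall): 226 mm wide, 88 mm from crease to free edge, 3 mm thick. Crease at shipper x = +90, z = 231 mm; shut: x = +88 to +2, over the side flaps, top face z = 239 mm. Joint values and behaviour as the left flap's; starts 1.6 to 1.9
- shipper_flap_front (a joint): near long flap (on the -x wall, toward the robot), 226 mm wide, 88 mm to its free edge, 3 mm thick, with the sealing lip. Crease at x = -90, z = 231 mm; shut: x = -88 to -2, top face z = 239 mm. Joint values and behaviour as the left flap's, starts 1.6 to 1.8; shut, it rests on the others and is firm: under 1 mm for 10 N on the lip
- lip: the sealing lip: stiff kraft board strip, 50 mm deep, 150 mm wide, 2 mm thick, fixed on the outer face of the near flap along its free edge and overhanging it by 27 mm, white gum strip under the overhang. With the flap shut it lies at shipper x = -25 to +25, y = -75 to +75, top face z = 241 mm. Origin: centre of its lower face; axes as the shipper's when shut
- lip_spot (a point): the middle of the sealing lip's upper face: with the near flap shut at shipper x = 0, y = 0, z = 241 mm; it swings with the flap, 90 mm from the crease
- tape_gun: a hand tape dispenser lying on its side, red plate, blue grip, brown roll, 148 x 278 x 56 mm; a bystander on the right of the table. Origin: centre of the underside
- mug: a red mug with dots, 82 x 112 x 94 mm, a bystander at the back right. Origin: centre of the underside
- ribbon_spool: a white spool of red ribbon, 77 x 125 x 34 mm, a bystander on the left. Origin: centre of the underside
- marker: a white and black marker pen, 135 mm long, 16 mm thick, a bystander at the front right. Origin: centre of the underside
- gift_tags: a stack of brown paper tags, 57 x 128 x 13 mm, a bystander on the left. Origin: centre of the underside
- cutter: a yellow box cutter, 25 x 158 x 16 mm, a bystander at the front right. Origin: centre of the underside

How it is judged:
By the outcome, as a careful person would: the job done as asked, in the order asked, and still so for the second after the job is handed in, while the arm keeps its last pose, push and grip.
It also fails if it takes over 67 s, if anything falls off the work surface, if the arm or the gripper's body presses on something with over 40 N, if the wrist force passes 120 N, or if a joint passes its speed limit or range.

ROBOT

A 7-joint arm with a two-finger parallel gripper is mounted at the origin on the work surface; the furniture and walls round the work are solid. World frame = base frame: x ahead of the robot, y to its left, z up, the work surface at z = 0. Lengths are in m, angles in rad, forces in N, time in s.
With the tool pointing down it reaches from about 0.4 to 0.85 m from the base axis. Payload 10.4 kg.
Tool frame: the origin (TCP) lies between the finger pads; the fingertips stand tcp_to_tips ahead of it and the grasp point (between the pads) lies 8 mm behind it (tcp_to_tips is the distance from the TCP to the fingertips, in m); z points along the fingers, y is the line along which they close (so a half turn about z gives the same grasp; the last joint's range is limited). The gripper opens to 85 mm and grips with 20 to 120 N. Pads are 22 mm wide; open, the fingers measure 114 mm over their backs; the gripper's body (76 mm by 85 mm) begins 54 mm behind the grasp point. The pads swing forward as they close: fully open they stand 13 mm farther back than shut.
Start: joints at [-1.354, 0.332, -0.065, 1.46, 0.022, 1.35, -0.088], TCP at [0.148, 0.607, 0.242] pointing down, gripper open.
Joint ranges: [-2.6, 2.6], [-0.5, 2.12], [-1.47, 1.34], [0.16, 2.42], [-1.27, 4.41], [0.06, 2.06], [-2.6, 2.6]. Speed limits (rad/s): [2.22, 2.22, 2.79, 2.79, 3.14, 3.14, 3.14].

INTERFACE

Orientations are given as a unit quaternion [x, y, z, w].
In Python, from workcell import * gives the robot as it stands.
- The arm moves only by the tool apply_moves, never from a script. Its argument "rows" is a list of rows, each an object of numbers: "x", "y", "z": the shift along the tool's x, y, z in mm; "ax", "ay", "az": the turn, a rotation vector about the tool's x, y, z in degrees; "gripper": the closure, from 0 (fully open) to 1 (shut). A call has 1 to 5 rows; each row shifts and turns the commanded pose from where the row before left it, along the tool's axes as they then stand; what a row does not reach is not made up. A row lasts 1/12 s, in which the tool goes at most 41.7 mm and 7.16 degrees, less where a joint would pass 70% of its speed; a pose out of reach is approached as far as the arm can. A call with a gripper value outside its range is refused whole. The fingers move at their own pace and stop on an object; "newtons" is the grip in N (left out, the last holds). Time passes only in rows, so rows that do not move let the fingers close. It gives the time, the measured TCP pose, the force, the opening and the grip force at its end, in the units of the state.
- get_obs(): the state, without advancing time (a new reading comes with each control period).
- camera(name): name is "scene" or "top" or "wrist"; returns a dict with "color" (480x640x3 uint8, red, green, blue), "fov_y" (degrees; the focal length in pixels is half the picture's height over the tangent of half this angle, whatever the lens; pixels are square), "cx", "cy" (the principal point, pixels), "rvec" (rotation vector, rad) and "tvec" (3), from world to camera coordinates, as OpenCV has them. Camera axes: x right, y down, z forward; pixel columns grow to the right and rows downward; lengths in m; the calibration is good to about 2 mm. The wrist camera is an equidistant fisheye: a pixel r from the principal point sees the ray r / f radians off the axis. A picture is of the moment at which its call begins. There is no depth.
- hand_in(): hands the job in; it is judged then, once.
The state is a dict: "clock": time; "joint_pos": joint angles; "joint_velocities": joint speeds; "tau": joint torques, N m; "position": TCP position; "ee_rot": TCP orientation; "ft_force": force on the tool from outside, world axes, zero at the start; "torque": the same for the moment, N m; "grip_width": opening from 0.0 (shut) to 1.0 (fully open); "grasp_force": force on a finger pad.
Only numpy, scipy, OpenCV 4.12 (cv2) and the standard library are available. Lean on these libraries where they do the work, as an engineer would, in place of code of your own. Each camera call takes 0.05 s, during which the arm holds its last target. There are 200 camera calls.

## Working session

There is one attempt and no reset: what is moved stays moved. The work goes in short steps, Python scripts to look and compute and a tool call to move; the robot and the scene stay as the last step left them, time stands still between calls to the robot, and variables do not carry over. Pictures are saved under pics/ and viewed, at most 13 in all, crops included, and the job is handed in when it is done.

Besides the shell and the picture viewer there is one more tool, called as name([rows], argument=value, ...), one row to a line, values as JSON. apply_moves: Moves the arm, as the interface text tells. Its arguments: {"type":"object","properties":{"rows":{"type":"array","items":{"type":"object","properties":{"x":{"type":"number"},"y":{"type":"number"},"z":{"type":"number"},"ax":{"type":"number"},"ay":{"type":"number"},"az":{"type":"number"},"gripper":{"type":"number"}}}},"newtons":{"type":"number"}},"required":["rows"]}

```bash
ls; mkdir -p pics
python3 - <<'E'
from workcell import *
import cv2
for n in ["scene","top"]:
    c=camera(n); cv2.imwrite(f"pics/{n}0.png",c["color"][:,:,::-1]); print(n,{k:v for k,v in c.items() if k!="color"})
print(get_obs())
E
```

```text
pics
scene {'fov_y': 46.19024778667417, 'cx': 318.61563832505846, 'cy': 241.02263475168112, 'rvec': array([ 1.14061379, -2.34998104,  0.97473969]), 'tvec': array([0.26585753, 0.39967138, 1.46275214])}
top {'fov_y': 42.18213937788099, 'cx': 315.04714117679936, 'cy': 242.75371693886586, 'rvec': array([ 2.30515419, -1.42699564,  0.35936439]), 'tvec': array([-0.21747185,  0.42821887,  1.52960281])}
{'clock': 0.1, 'joint_pos': array([-1.35362994,  0.33278986, -0.06474558,  1.46084241,  0.02157939,
        1.34991415, -0.08849769]), 'joint_velocities': array([ 0.00066078,  0.00021695,  0.00058341, -0.00252302, -0.00167353,
        0.0011236 ,  0.0001769 ]), 'tau': array([ 1.48351086e-03, -6.26751137e+01,  4.92465030e-02, -3.92426884e+01,
        1.64423377e-02,  7.05768602e-03, -9.54594611e-06]), 'position': array([0.14831552, 0.60681583, 0.24161447]), 'ee_rot': array([ 1.19566540e-01,  9.92825990e-01, -6.26412420e-04, -6.41104541e-05]), 'ft_force': array([-0.4270774 , -0.62600379,  0.15158391]), 'torque': array([-0.0418109 ,  0.03761293, -0.00508218]), 'grasp_force': 0.0, 'grip_width': 0.9968664476240737}
```

View pics/scene0.png

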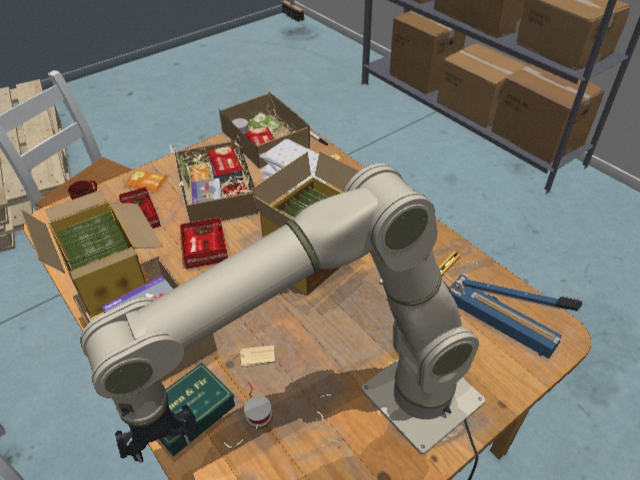

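View pics/top0.png

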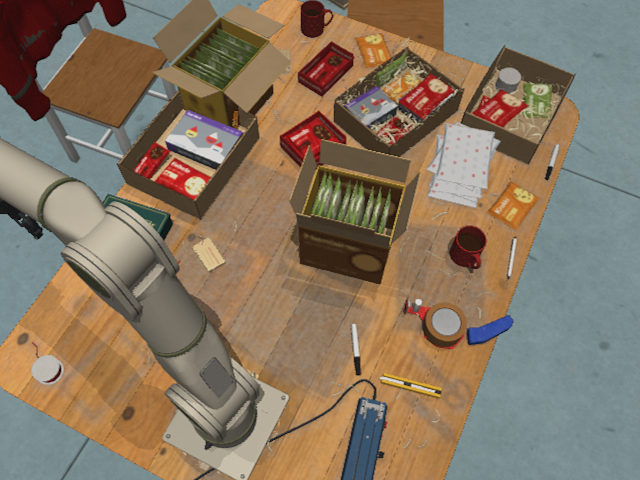

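The scene view mostly shows the arm in front of the shipper. The top view shows the shipper clear of it, around pixel (355,215), with all four flaps open. I'll zoom in on that.

Run:
```python
import cv2
a=cv2.imread("pics/top0.png")[130:290,270:430]
cv2.imwrite("pics/crop0.png",cv2.resize(a,(600,600),interpolation=cv2.INTER_CUBIC))
```

```text
(no output)
```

View pics/crop0.png

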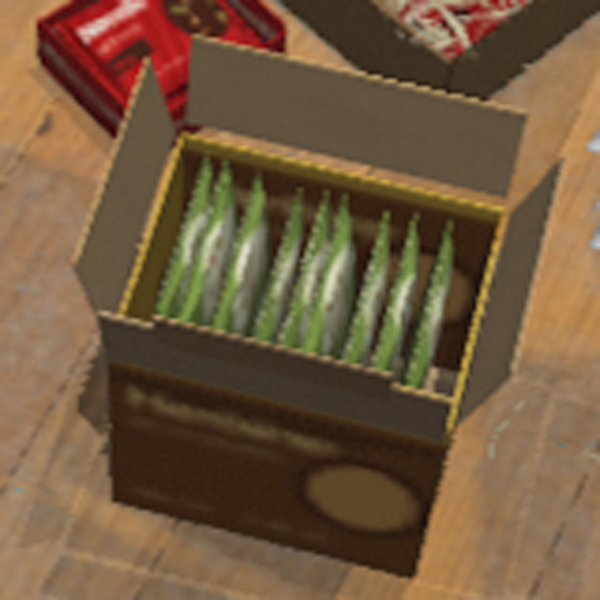

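The crop shows the rim corners (crop pixels): far-left (183,137), far-right (503,210), near crease (107,360) to (447,438), and near bottom (112,500) to (415,577). The flaps' free edges are also visible. Next I'll cast rays through these points.

```bash
cat > h.py <<'E'
import numpy as np, cv2
def cam(c):
    R=cv2.Rodrigues(np.array(c["rvec"]))[0]; return R,np.array(c["tvec"]),-R.T@np.array(c["tvec"])
def ray(c,u,v,fish=False):
    f=240/np.tan(np.radians(c["fov_y"])/2); R,t,o=cam(c)
    p=np.array([u-c["cx"],v-c["cy"]])
    if fish:
        r=np.linalg.norm(p); d=np.r_[p/r*np.sin(r/f),np.cos(r/f)]
    else: d=np.r_[p/f,1.]
    d=R.T@d; return o,d/np.linalg.norm(d)
def onz(c,u,v,z,fish=False):
    o,d=ray(c,u,v,fish); return o+d*(z-o[2])/d[2]
def proj(c,P):
    f=240/np.tan(np.radians(c["fov_y"])/2); R,t,o=cam(c); q=R@np.array(P)+t
    return np.array([c["cx"],c["cy"]])+f*q[:2]/q[2]
E
python3 - <<'E'
from workcell import *
from h import *
np.set_printoptions(precision=4,suppress=True)
c=camera("top")
X=lambda p:(270+p[0]/3.75,130+p[1]/3.75)
P={}
for n,p,z in [("FL",(183,137),.231),("FR",(503,210),.231),("NL",(107,360),.231),("NR",(447,438),.231),("bNL",(112,500),0),("bNR",(415,577),0)]:
    P[n]=onz(c,*X(p),z); print(n,P[n])
for a,b in [("FL","FR"),("NL","NR"),("bNL","bNR"),("FL","NL"),("FR","NR")]:
    d=(P[a]-P[b])[:2]; print(a,b,np.linalg.norm(d),np.arctan2(d[1],d[0]))
ctr=(P["FL"]+P["FR"]+P["NL"]+P["NR"])/4
d=P["FL"]-P["FR"]+P["NL"]-P["NR"]; yaw=np.arctan2(-d[0],d[1]); print(ctr,yaw)
# flap angles: intersect free-edge rays with crease-circle: find angle th where ray passes via plane of flap at 88mm
ex=np.array([np.cos(yaw),np.sin(yaw),0]); ey=np.array([-np.sin(yaw),np.cos(yaw),0])
C=np.r_[ctr[:2],0]
from scipy.optimize import brentq
for n,pp,out,off,zc in [("left",[(148,58),(75,265)],ey,.115,.23),("right",[(562,160),(518,372)],-ey,.115,.23),("back",[(190,38),(527,112)],ex,.09,.231),("front",[(115,318),(430,398)],-ex,.09,.231)]:
    for p in pp:
        o,dd=ray(c,*X(p))
        best=[]
        ths=np.linspace(0.8,2.4,1601); e=[]
        for th in ths:
            cr=C+out*off+np.array([0,0,zc]); q=cr+.088*(-out*np.cos(th)+np.array([0,0,np.sin(th)]))
            nrm=out*np.sin(th)+np.array([0,0,np.cos(th)]) ; al=ex if abs(out@ey)>.5 else ey
            # line q + s*al ; distance to ray
            m=np.cross(al,dd); e.append((q-o)@m/np.linalg.norm(m))
        e=np.array(e); i=np.where(np.sign(e[1:])!=np.sign(e[:-1]))[0]
        print(n,ths[i],np.abs(e).min())
E
```

```text
FL [0.6236 0.0575 0.231 ]
FR [ 0.667  -0.1614  0.231 ]
NL [0.4446 0.0243 0.231 ]
NR [ 0.491 -0.196  0.231]
bNL [0.454  0.0295 0.    ]
bNR [ 0.4972 -0.196   0.    ]
FL FR 0.22320595827799053 1.766454290109309
NL NR 0.22511791207179116 1.7783712963288392
bNL bNR 0.22960670759477095 1.7599927106529065
FL NL 0.1821044663903987 0.18325738514066656
FR NR 0.17940816257536132 0.1936392473412834
[ 0.5565 -0.0689  0.231 ] 0.20164187778012602
left [1.792] 7.523943131648397e-06
left [1.824] 8.161287738085027e-06
right [1.878] 2.1571639274968496e-05
right [1.903] 1.3318908180815992e-05
back [1.806] 1.817788955621416e-05
back [1.799] 2.5567994002607835e-05
front [1.77] 1.984266733751875e-05
front [1.817] 2.025085140669142e-05
```

Run:
```python
import workcell
from workcell import *
from h import *
print([n for n in dir(workcell) if n[0]!='_'])
print(globals().get('tcp_to_tips'))
```

```text
['MotionError', 'camera', 'get_obs', 'hand_in', 'tcp_to_tips']
0.011
```

apply_moves([
  {"z": -40, "az": -5, "gripper": 1},
  {"z": -40, "az": -5, "gripper": 1},
  {"z": -20, "az": -5, "gripper": 1},
  {"az": -5, "gripper": 1},
  {"az": -5, "gripper": 1},
], newtons=20)

```text
invalid input at $.rows[0]: expected keys x, y, z, ax, ay, az, gripper
```

apply_moves([
  {"x": 0, "y": 0, "z": -40, "ax": 0, "ay": 0, "az": -5, "gripper": 1},
  {"x": 0, "y": 0, "z": -40, "ax": 0, "ay": 0, "az": -5, "gripper": 1},
  {"x": 0, "y": 0, "z": -20, "ax": 0, "ay": 0, "az": -5, "gripper": 1},
  {"x": 0, "y": 0, "z": 0, "ax": 0, "ay": 0, "az": -5, "gripper": 1},
  {"x": 0, "y": 0, "z": 0, "ax": 0, "ay": 0, "az": -5, "gripper": 1},
], newtons=20)

```text
clock: 0.57
position: [0.1485, 0.6076, 0.344]
ee_rot: [-0.1, 0.995, 0.001, 0.0]
ft_force: [-0.3, 0.2, -0.3]
grip_width: 0.3
grasp_force: 0.0
```

apply_moves([
  {"x": -15, "y": -31, "z": 0, "ax": 0, "ay": 0, "az": 0, "gripper": 1},
  {"x": -15, "y": -31, "z": 0, "ax": 0, "ay": 0, "az": 0, "gripper": 1},
  {"x": -15, "y": -31, "z": 0, "ax": 0, "ay": 0, "az": 0, "gripper": 1},
  {"x": -15, "y": -31, "z": 0, "ax": 0, "ay": 0, "az": 0, "gripper": 1},
  {"x": -15, "y": -31, "z": 0, "ax": 0, "ay": 0, "az": 0, "gripper": 1},
])

```text
clock: 0.98
position: [0.253, 0.4682, 0.3421]
ee_rot: [-0.098, 0.995, -0.0, -0.0]
ft_force: [0.3, -0.1, -0.7]
grip_width: -0.0
grasp_force: 0.0
```

apply_moves([
  {"x": -15, "y": -31, "z": 0, "ax": 0, "ay": 0, "az": 0, "gripper": 1},
  {"x": -15, "y": -31, "z": 0, "ax": 0, "ay": 0, "az": 0, "gripper": 1},
  {"x": -15, "y": -31, "z": 0, "ax": 0, "ay": 0, "az": 0, "gripper": 1},
  {"x": -15, "y": -31, "z": 0, "ax": 0, "ay": 0, "az": 0, "gripper": 1},
  {"x": -15, "y": -31, "z": 0, "ax": 0, "ay": 0, "az": 0, "gripper": 1},
])

```text
clock: 1.4
position: [0.3568, 0.3307, 0.3422]
ee_rot: [-0.098, 0.995, 0.0, -0.0]
ft_force: [-0.4, 0.8, 0.4]
grip_width: -0.002
grasp_force: 0.0
```

Run:
```python
from workcell import *
import cv2
for n in ["wrist","scene"]:
    c=camera(n); cv2.imwrite(f"pics/{n}1.png",c["color"][:,:,::-1]); print(n,{k:v for k,v in c.items() if k!="color"})
print(get_obs()["position"],get_obs()["clock"])
```

```text
wrist {'fov_y': 65.70646984690485, 'cx': 321.79803693427266, 'cy': 236.42478326469427, 'rvec': array([-1.8454877 , -2.2497444 , -0.37458316]), 'tvec': array([-0.25428825, -0.46687063,  0.34156596])}
scene {'fov_y': 46.19024778667417, 'cx': 318.61563832505846, 'cy': 241.02263475168112, 'rvec': array([ 1.14061379, -2.34998104,  0.97473969]), 'tvec': array([0.26585753, 0.39967138, 1.46275214])}
[0.35986142 0.32746232 0.34260151] 1.5
```

View pics/wrist1.png

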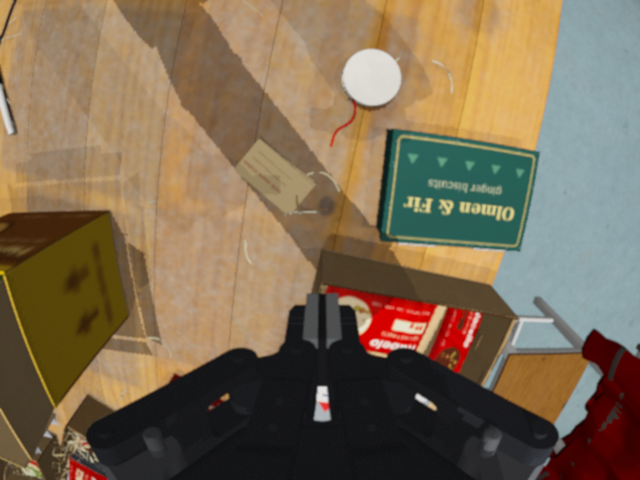

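The wrist view shows the shipper's left wall. The near-left bottom corner is at about (107,212), the top near-left at (2,272), and the top far-left at (50,405). I'll check these against the estimate.

Run:
```python
from h import *
np.set_printoptions(precision=4,suppress=True)
c={'fov_y': 65.70646984690485, 'cx': 321.79803693427266, 'cy': 236.42478326469427, 'rvec': np.array([-1.8454877 , -2.2497444 , -0.37458316]), 'tvec':np.array([-0.25428825, -0.46687063,  0.34156596])}
for p,z in [((107,212),0),((130,302),0),((2,272),.23),((50,405),.23)]: print(p,onz(c,*p,z,True))
C=np.array([.559,-.068]);y=.195;ex=np.array([np.cos(y),np.sin(y)]);ey=np.array([-ex[1],ex[0]])
for s in (-.09,.09): print(C+ex*s+ey*.115)
```

```text
(107, 212) [0.4589 0.0253 0.    ]
(130, 302) [0.6037 0.0652 0.    ]
(2, 272) [0.4551 0.0283 0.23  ]
(50, 405) [0.6275 0.0554 0.23  ]
[0.4484 0.0274]
[0.625  0.0623]
```

apply_moves([
  {"x": -15, "y": -30, "z": 4.5, "ax": 0, "ay": 0, "az": 0, "gripper": 1},
  {"x": -15, "y": -30, "z": 4.5, "ax": 0, "ay": 0, "az": 0, "gripper": 1},
  {"x": -15, "y": -30, "z": 4.5, "ax": 0, "ay": 0, "az": 0, "gripper": 1},
  {"x": -15, "y": -30, "z": 4.5, "ax": 0, "ay": 0, "az": 0, "gripper": 1},
  {"x": -15, "y": -30, "z": 4.5, "ax": 0, "ay": 0, "az": 0, "gripper": 1},
])

```text
clock: 1.92
position: [0.4594, 0.1989, 0.3196]
ee_rot: [-0.098, 0.995, 0.0, 0.0]
ft_force: [-0.4, -0.1, 0.5]
grip_width: -0.001
grasp_force: 0.0
```

apply_moves([
  {"x": -15, "y": -30, "z": 4.5, "ax": 0, "ay": 0, "az": 0, "gripper": 1},
  {"x": -15, "y": -30, "z": 4.5, "ax": 0, "ay": 0, "az": 0, "gripper": 1},
  {"x": -15, "y": -30, "z": 4.5, "ax": 0, "ay": 0, "az": 0, "gripper": 1},
  {"x": 0, "y": 0, "z": 0, "ax": 0, "ay": 0, "az": 0, "gripper": 1},
])

```text
clock: 2.25
position: [0.523, 0.1141, 0.3052]
ee_rot: [-0.094, 0.996, -0.001, -0.0]
ft_force: [0.0, -0.9, 0.6]
grip_width: -0.003
grasp_force: 0.0
```

```bash
cat >> h.py <<'E'
C=np.array([.561,-.069]);YAW=.195
ex=np.array([np.cos(YAW),np.sin(YAW)]);ey=np.array([-ex[1],ex[0]])
def ship(p): d=np.array(p[:2])-C; return np.round(1000*np.array([d@ex,d@ey,p[2]-.011]),1)  # tips in shipper mm
E
python3 - <<'E'
from workcell import *
from h import *
o=get_obs();print(ship(o["position"]),o["position"],o["ft_force"],o["joint_pos"].round(2))
c=camera("wrist"); cv2.imwrite("pics/wrist2.png",c["color"][:,:,::-1])
c=camera("top"); a=c["color"][130:290,270:430,::-1]
b=cv2.resize(a,(400,400),interpolation=cv2.INTER_CUBIC)
w=cv2.resize(cv2.imread("pics/wrist2.png"),(400,300)); w=np.vstack([w,np.zeros((100,400,3),np.uint8)])
cv2.imwrite("pics/j2.png",np.hstack([b,w]))
E
```

```text
[ -1.7 187.  294.2] [0.52304791 0.11414944 0.30520775] [ 0.03419143 -0.89261535  0.57139559] [-0.67  0.1   0.4   1.62 -0.04  1.43  1.49]
```

View pics/j2.png

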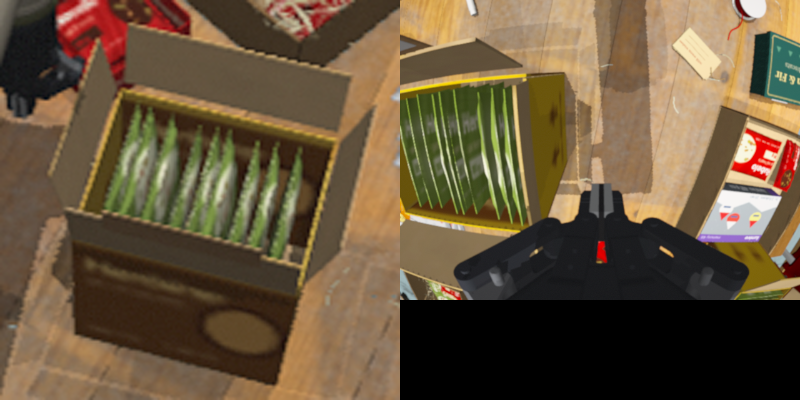

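The left picture shows the finger left of the left flap, outside it. The wrist view agrees, with the tips at shipper (-2, 187, 294) mm. I'll start the left flap now.

apply_moves([
  {"x": 0, "y": -30, "z": 0, "ax": 0, "ay": 0, "az": 0, "gripper": 1},
  {"x": 0, "y": -20, "z": 0, "ax": 0, "ay": 0, "az": 0, "gripper": 1},
  {"x": 0, "y": -12, "z": -1, "ax": 0, "ay": 0, "az": 0, "gripper": 1},
  {"x": 0, "y": -12, "z": -1, "ax": 0, "ay": 0, "az": 0, "gripper": 1},
  {"x": 0, "y": -12, "z": -1, "ax": 0, "ay": 0, "az": 0, "gripper": 1},
])

```text
clock: 2.77
position: [0.5372, 0.0371, 0.3093]
ee_rot: [-0.099, 0.995, 0.0, -0.0]
ft_force: [-0.6, 1.3, -0.7]
grip_width: -0.001
grasp_force: 0.6
```

```bash
cat > look.py <<'E'
from workcell import *
from h import *
import sys
o=get_obs();print(ship(o["position"]),o["ft_force"].round(1),o["clock"])
if len(sys.argv)>1:
    n=sys.argv[1]
    b=cv2.resize(camera("top")["color"][120:300,260:440,::-1],(400,400),interpolation=cv2.INTER_CUBIC)
    w=cv2.resize(np.ascontiguousarray(camera("wrist")["color"][:,:,::-1]),(400,300))
    s=cv2.resize(np.ascontiguousarray(camera("scene")["color"][150:330,200:440,::-1]),(400,300),interpolation=cv2.INTER_CUBIC)
    b=np.vstack([b,np.zeros((200,400,3),np.uint8)])
    cv2.imwrite(f"pics/{n}.png",np.hstack([b,np.vstack([w,s])]))
E
python3 look.py j3
```

```text
[ -2.7 108.7 298.3] [-0.6  1.3 -0.7] 2.7667
```

View pics/j3.png

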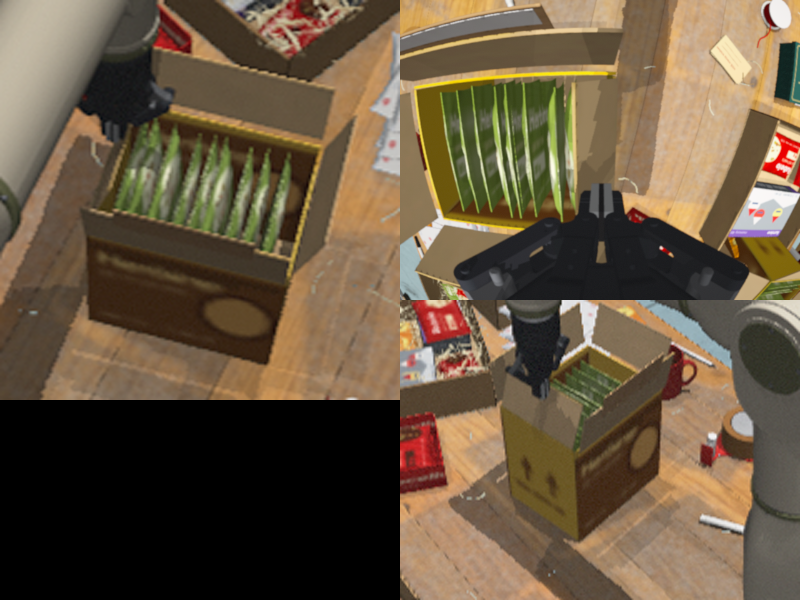

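The scene view (bottom right) shows the finger against the left flap, which now leans slightly inward. I'll keep following the arc.

apply_moves([
  {"x": 0, "y": -8, "z": 4, "ax": 0, "ay": 0, "az": 0, "gripper": 1},
  {"x": 0, "y": -13, "z": 9, "ax": 0, "ay": 0, "az": 0, "gripper": 1},
  {"x": 0, "y": -11, "z": 14, "ax": 0, "ay": 0, "az": 0, "gripper": 1},
  {"x": 0, "y": -7, "z": 14, "ax": 0, "ay": 0, "az": 0, "gripper": 1},
  {"x": 0, "y": -3, "z": 8, "ax": 0, "ay": 0, "az": 0, "gripper": 1},
])

```text
clock: 3.33
position: [0.5456, -0.006, 0.2591]
ee_rot: [-0.098, 0.995, -0.0, -0.0]
ft_force: [0.2, -0.3, 1.8]
grip_width: 0.005
grasp_force: 0.8
```

apply_moves([
  {"x": 0, "y": 0, "z": 6, "ax": 0, "ay": 0, "az": 0, "gripper": 1},
  {"x": 0, "y": 0, "z": 3, "ax": 0, "ay": 0, "az": 0, "gripper": 1},
  {"x": 0, "y": 0, "z": 3, "ax": 0, "ay": 0, "az": 0, "gripper": 1},
  {"x": 0, "y": 0, "z": 0, "ax": 0, "ay": 0, "az": 0, "gripper": 1},
])

```text
clock: 3.67
position: [0.5454, -0.0043, 0.2479]
ee_rot: [-0.099, 0.995, 0.0, -0.0]
ft_force: [-1.0, 0.1, -0.3]
grip_width: -0.002
grasp_force: 0.0
```

```bash
python3 look.py
```

```text
[ -2.7  66.5 236.9] [-1.   0.1 -0.3] 3.6667
```

apply_moves([
  {"x": 0, "y": -2, "z": 2, "ax": 0, "ay": 0, "az": 0, "gripper": 1},
  {"x": 0, "y": -2, "z": 1, "ax": 0, "ay": 0, "az": 0, "gripper": 1},
  {"x": 0, "y": 0, "z": 1, "ax": 0, "ay": 0, "az": 0, "gripper": 1},
  {"x": 0, "y": 0, "z": 0, "ax": 0, "ay": 0, "az": 0, "gripper": 1},
])

```text
clock: 4.0
position: [0.5466, -0.0092, 0.2444]
ee_rot: [-0.098, 0.995, -0.0, 0.0]
ft_force: [0.5, 0.7, -0.1]
grip_width: -0.0
grasp_force: 0.0
```

```bash
python3 look.py
```

```text
[ -2.6  61.4 233.4] [ 0.5  0.7 -0.1] 4.0
```

apply_moves([
  {"x": 0, "y": 0, "z": 1, "ax": 0, "ay": 0, "az": 0, "gripper": 1},
  {"x": 0, "y": 0, "z": 0, "ax": 0, "ay": 0, "az": 0, "gripper": 1},
])

```text
clock: 4.17
position: [0.5466, -0.0092, 0.2441]
ee_rot: [-0.098, 0.995, 0.0, 0.0]
ft_force: [-2.6, -0.2, 5.7]
grip_width: 0.003
grasp_force: 3.1
```

apply_moves([
  {"x": 0, "y": 0, "z": 1, "ax": 0, "ay": 0, "az": 0, "gripper": 1},
  {"x": 0, "y": 0, "z": 0, "ax": 0, "ay": 0, "az": 0, "gripper": 1},
])

```text
clock: 4.33
position: [0.5467, -0.0092, 0.2439]
ee_rot: [-0.098, 0.995, 0.0, 0.001]
ft_force: [-5.0, -0.7, 12.5]
grip_width: -0.001
grasp_force: 6.2
```

```bash
python3 look.py j4
```

```text
[ -2.4  61.4 232.9] [-5.  -0.7 12.5] 4.3333
```

View pics/j4.png

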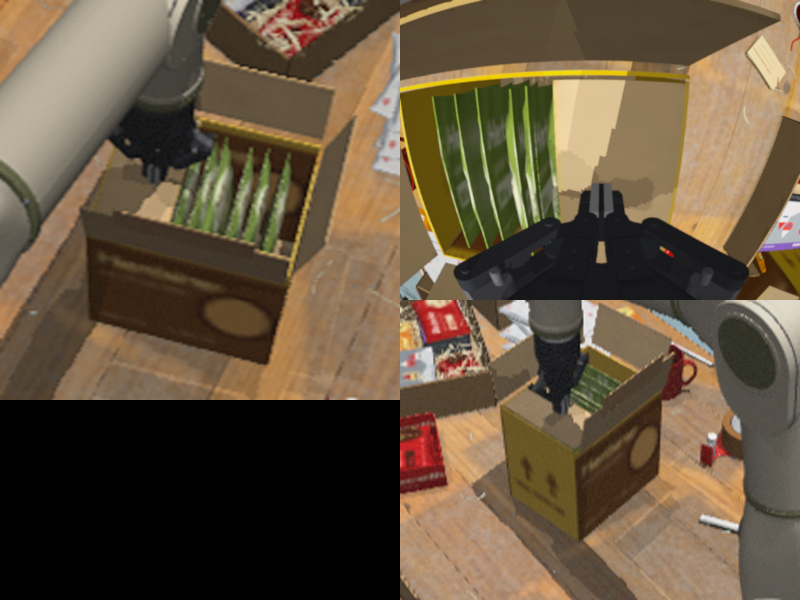

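The left flap lies flat, with its top at about 233 mm as stated. Next I'll raise the tool, cross over and come down outside the right flap.

apply_moves([
  {"x": 0, "y": 0, "z": -20, "ax": 0, "ay": 0, "az": 0, "gripper": 1},
  {"x": 0, "y": 0, "z": -40, "ax": 0, "ay": 0, "az": 0, "gripper": 1},
  {"x": 0, "y": 0, "z": -40, "ax": 0, "ay": 0, "az": 0, "gripper": 1},
  {"x": 0, "y": -20, "z": -15, "ax": 0, "ay": 0, "az": 0, "gripper": 1},
  {"x": 0, "y": -35, "z": 0, "ax": 0, "ay": 0, "az": 0, "gripper": 1},
])

```text
clock: 4.9
position: [0.5588, -0.0596, 0.3618]
ee_rot: [-0.102, 0.995, 0.001, 0.003]
ft_force: [1.5, -0.8, -1.0]
grip_width: 0.005
grasp_force: 0.0
```

apply_moves([
  {"x": 0, "y": -35, "z": 0, "ax": 0, "ay": 0, "az": 0, "gripper": 1},
  {"x": 0, "y": -35, "z": 0, "ax": 0, "ay": 0, "az": 0, "gripper": 1},
  {"x": 0, "y": -35, "z": 0, "ax": 0, "ay": 0, "az": 0, "gripper": 1},
  {"x": 0, "y": -35, "z": 0, "ax": 0, "ay": 0, "az": 0, "gripper": 1},
  {"x": 0, "y": -35, "z": 0, "ax": 0, "ay": 0, "az": 0, "gripper": 1},
])

```text
clock: 5.32
position: [0.5915, -0.2359, 0.3573]
ee_rot: [-0.099, 0.995, 0.0, 0.0]
ft_force: [-0.3, -0.1, 0.3]
grip_width: -0.0
grasp_force: 0.0
```

apply_moves([
  {"x": 0, "y": -30, "z": 0, "ax": 0, "ay": 0, "az": 0, "gripper": 1},
  {"x": 0, "y": 0, "z": 0, "ax": 0, "ay": 0, "az": 0, "gripper": 1},
  {"x": 0, "y": 0, "z": 0, "ax": 0, "ay": 0, "az": 0, "gripper": 1},
])

```text
clock: 5.57
position: [0.5966, -0.2661, 0.3565]
ee_rot: [-0.096, 0.995, -0.0, -0.001]
ft_force: [-0.6, 0.0, -0.7]
grip_width: -0.0
grasp_force: 0.0
```

```bash
python3 look.py
```

```text
[  -3.2 -200.3  345.5] [-0.6  0.  -0.7] 5.5667
```

apply_moves([
  {"x": 0, "y": 0, "z": 30, "ax": 0, "ay": 0, "az": 0, "gripper": 1},
  {"x": 0, "y": 0, "z": 20, "ax": 0, "ay": 0, "az": 0, "gripper": 1},
  {"x": -3, "y": 0, "z": 0, "ax": 0, "ay": 0, "az": 0, "gripper": 1},
  {"x": 0, "y": 20, "z": 0, "ax": 0, "ay": 0, "az": 0, "gripper": 1},
  {"x": 0, "y": 20, "z": 0, "ax": 0, "ay": 0, "az": 0, "gripper": 1},
])

```text
clock: 5.98
position: [0.5924, -0.2235, 0.308]
ee_rot: [-0.098, 0.995, -0.0, 0.0]
ft_force: [0.8, -0.0, 0.9]
grip_width: 0.0
grasp_force: 0.0
```

apply_moves([
  {"x": 0, "y": 18, "z": 0, "ax": 0, "ay": 0, "az": 0, "gripper": 1},
  {"x": 0, "y": 14, "z": 0, "ax": 0, "ay": 0, "az": 0, "gripper": 1},
  {"x": 0, "y": 12, "z": -1, "ax": 0, "ay": 0, "az": 0, "gripper": 1},
  {"x": 0, "y": 12, "z": -1, "ax": 0, "ay": 0, "az": 0, "gripper": 1},
])

```text
clock: 6.32
position: [0.5816, -0.168, 0.3105]
ee_rot: [-0.099, 0.995, -0.0, 0.001]
ft_force: [0.4, -1.8, -0.9]
grip_width: -0.001
grasp_force: 0.6
```

```bash
python3 look.py
```

```text
[   1.  -101.1  299.5] [ 0.4 -1.8 -0.9] 6.3167
```

apply_moves([
  {"x": 0, "y": 8, "z": 6, "ax": 0, "ay": 0, "az": 0, "gripper": 1},
  {"x": 0, "y": 12, "z": 10, "ax": 0, "ay": 0, "az": 0, "gripper": 1},
  {"x": 0, "y": 11, "z": 14, "ax": 0, "ay": 0, "az": 0, "gripper": 1},
  {"x": 0, "y": 7, "z": 14, "ax": 0, "ay": 0, "az": 0, "gripper": 1},
  {"x": 0, "y": 2, "z": 10, "ax": 0, "ay": 0, "az": 0, "gripper": 1},
])

```text
clock: 6.73
position: [0.5737, -0.1279, 0.2545]
ee_rot: [-0.099, 0.995, 0.001, 0.0]
ft_force: [0.5, 0.5, 2.0]
grip_width: 0.002
grasp_force: 1.0
```

apply_moves([
  {"x": 0, "y": 0, "z": 6, "ax": 0, "ay": 0, "az": 0, "gripper": 1},
  {"x": 0, "y": 0, "z": 3, "ax": 0, "ay": 0, "az": 0, "gripper": 1},
  {"x": 0, "y": 0, "z": 0, "ax": 0, "ay": 0, "az": 0, "gripper": 1},
  {"x": 0, "y": 0, "z": 0, "ax": 0, "ay": 0, "az": 0, "gripper": 1},
])

```text
clock: 7.07
position: [0.5736, -0.1309, 0.2465]
ee_rot: [-0.098, 0.995, -0.0, -0.0]
ft_force: [-0.1, -0.3, 0.2]
grip_width: -0.002
grasp_force: 0.0
```

```bash
python3 look.py
```

```text
[  0.3 -63.2 235.5] [-0.1 -0.3  0.2] 7.0667
```

apply_moves([
  {"x": 0, "y": 0, "z": 1, "ax": 0, "ay": 0, "az": 0, "gripper": 1},
  {"x": 0, "y": 2, "z": 1, "ax": 0, "ay": 0, "az": 0, "gripper": 1},
  {"x": 0, "y": 0, "z": 1, "ax": 0, "ay": 0, "az": 0, "gripper": 1},
  {"x": 0, "y": 0, "z": 0.5, "ax": 0, "ay": 0, "az": 0, "gripper": 1},
  {"x": 0, "y": 0, "z": 0, "ax": 0, "ay": 0, "az": 0, "gripper": 1},
])

```text
clock: 7.48
position: [0.5734, -0.1285, 0.2441]
ee_rot: [-0.098, 0.995, -0.0, 0.001]
ft_force: [-3.2, 0.1, 8.4]
grip_width: 0.001
grasp_force: 4.5
```

```bash
python3 look.py j5
```

```text
[  0.6 -60.7 233.1] [-3.2  0.1  8.4] 7.4833
```

View pics/j5.png

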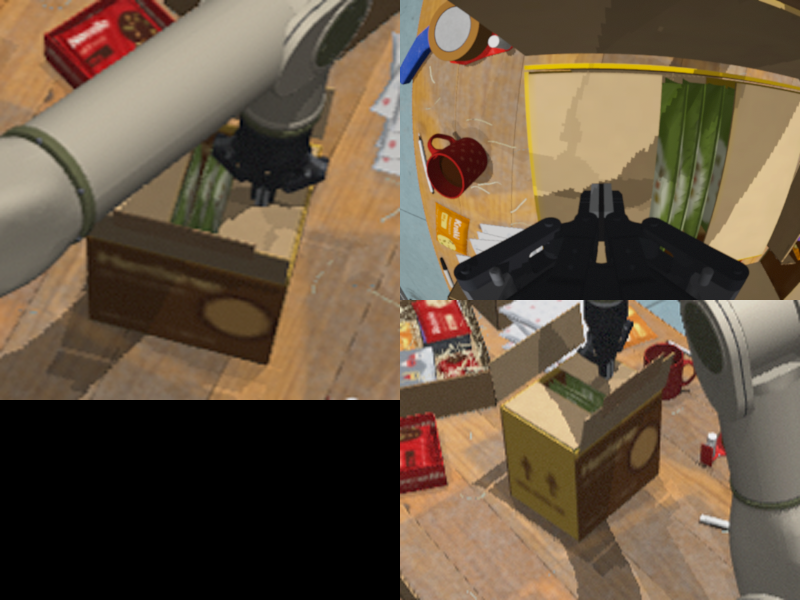

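Both side flaps are flat, as the wrist view shows with the sachets visible only in the gap between them. Now the far flap: up, over it and down behind.

apply_moves([
  {"x": 0, "y": 0, "z": -20, "ax": 0, "ay": 0, "az": 0, "gripper": 1},
  {"x": 0, "y": 0, "z": -40, "ax": 0, "ay": 0, "az": 0, "gripper": 1},
  {"x": 0, "y": 0, "z": -40, "ax": 0, "ay": 0, "az": 0, "gripper": 1},
  {"x": 0, "y": 30, "z": -15, "ax": 0, "ay": 0, "az": 0, "gripper": 1},
  {"x": 0, "y": 31, "z": 0, "ax": 0, "ay": 0, "az": 0, "gripper": 1},
])

```text
clock: 8.05
position: [0.5622, -0.0701, 0.3624]
ee_rot: [-0.096, 0.995, -0.001, 0.003]
ft_force: [-0.5, 1.1, -0.7]
grip_width: 0.0
grasp_force: 0.0
```

apply_moves([
  {"x": -30, "y": 0, "z": 0, "ax": 0, "ay": 0, "az": 0, "gripper": 1},
  {"x": -35, "y": 0, "z": 0, "ax": 0, "ay": 0, "az": 0, "gripper": 1},
  {"x": -35, "y": 0, "z": 0, "ax": 0, "ay": 0, "az": 0, "gripper": 1},
  {"x": -35, "y": 0, "z": 0, "ax": 0, "ay": 0, "az": 0, "gripper": 1},
  {"x": -30, "y": 0, "z": 0, "ax": 0, "ay": 0, "az": 0, "gripper": 1},
])

```text
clock: 8.47
position: [0.7248, -0.0347, 0.357]
ee_rot: [-0.099, 0.995, 0.0, -0.0]
ft_force: [0.7, 0.5, 1.5]
grip_width: 0.002
grasp_force: 0.0
```

apply_moves([
  {"x": 0, "y": 0, "z": 0, "ax": 0, "ay": 0, "az": 0, "gripper": 1},
  {"x": 0, "y": 0, "z": 0, "ax": 0, "ay": 0, "az": 0, "gripper": 1},
])

```text
clock: 8.63
position: [0.7241, -0.0356, 0.3551]
ee_rot: [-0.098, 0.995, -0.0, -0.002]
ft_force: [0.3, 0.3, 0.4]
grip_width: 0.003
grasp_force: 0.0
```

```bash
python3 look.py
```

```text
[166.4   1.2 344.1] [0.3 0.3 0.4] 8.6333
```

apply_moves([
  {"x": 0, "y": 0, "z": 26, "ax": 0, "ay": 0, "az": 0, "gripper": 1},
  {"x": 0, "y": 0, "z": 20, "ax": 0, "ay": 0, "az": 0, "gripper": 1},
  {"x": 0, "y": 0, "z": 0, "ax": 0, "ay": 0, "az": 0, "gripper": 1},
  {"x": 22, "y": 0, "z": 0, "ax": 0, "ay": 0, "az": 0, "gripper": 1},
  {"x": 22, "y": 0, "z": 0, "ax": 0, "ay": 0, "az": 0, "gripper": 1},
])

```text
clock: 9.05
position: [0.6791, -0.0447, 0.3124]
ee_rot: [-0.098, 0.995, -0.0, 0.0]
ft_force: [-0.1, -0.3, 1.3]
grip_width: -0.004
grasp_force: 0.4
```

apply_moves([
  {"x": 14, "y": 0, "z": 0, "ax": 0, "ay": 0, "az": 0, "gripper": 1},
  {"x": 12, "y": 0, "z": 0, "ax": 0, "ay": 0, "az": 0, "gripper": 1},
  {"x": 12, "y": 0, "z": -1, "ax": 0, "ay": 0, "az": 0, "gripper": 1},
])

```text
clock: 9.3
position: [0.6416, -0.0524, 0.315]
ee_rot: [-0.098, 0.995, 0.0, 0.001]
ft_force: [1.2, 0.2, -0.8]
grip_width: 0.002
grasp_force: 0.6
```

```bash
python3 look.py
```

```text
[ 82.3   0.7 304. ] [ 1.2  0.2 -0.8] 9.3
```

apply_moves([
  {"x": 8, "y": 0, "z": 7, "ax": 0, "ay": 0, "az": 0, "gripper": 1},
  {"x": 12, "y": 0, "z": 11, "ax": 0, "ay": 0, "az": 0, "gripper": 1},
  {"x": 12, "y": 0, "z": 14, "ax": 0, "ay": 0, "az": 0, "gripper": 1},
  {"x": 9, "y": 0, "z": 14, "ax": 0, "ay": 0, "az": 0, "gripper": 1},
  {"x": 5, "y": 0, "z": 9, "ax": 0, "ay": 0, "az": 0, "gripper": 1},
])

```text
clock: 9.72
position: [0.5966, -0.0616, 0.2593]
ee_rot: [-0.098, 0.995, 0.001, 0.001]
ft_force: [1.1, -0.2, 1.3]
grip_width: 0.001
grasp_force: 0.7
```

apply_moves([
  {"x": 0, "y": 0, "z": 3, "ax": 0, "ay": 0, "az": 0, "gripper": 1},
  {"x": 0, "y": 0, "z": 2, "ax": 0, "ay": 0, "az": 0, "gripper": 1},
  {"x": 0, "y": 0, "z": 0, "ax": 0, "ay": 0, "az": 0, "gripper": 1},
])

```text
clock: 9.97
position: [0.5978, -0.061, 0.2538]
ee_rot: [-0.098, 0.995, 0.0, 0.001]
ft_force: [0.0, 0.2, -0.1]
grip_width: 0.001
grasp_force: 0.0
```

```bash
python3 look.py
```

```text
[ 37.6   0.7 242.8] [ 0.   0.2 -0.1] 9.9667
```

apply_moves([
  {"x": 4, "y": 0, "z": 1.5, "ax": 0, "ay": 0, "az": 0, "gripper": 1},
  {"x": 2, "y": 0, "z": 1, "ax": 0, "ay": 0, "az": 0, "gripper": 1},
  {"x": 0, "y": 0, "z": 1, "ax": 0, "ay": 0, "az": 0, "gripper": 1},
  {"x": 0, "y": 0, "z": 0.8, "ax": 0, "ay": 0, "az": 0, "gripper": 1},
  {"x": 0, "y": 0, "z": 0, "ax": 0, "ay": 0, "az": 0, "gripper": 1},
])

```text
clock: 10.38
position: [0.5915, -0.0626, 0.2498]
ee_rot: [-0.098, 0.995, 0.0, 0.0]
ft_force: [-5.9, 0.0, 10.3]
grip_width: -0.001
grasp_force: 5.0
```

```bash
python3 look.py
```

```text
[ 31.2   0.4 238.8] [-5.9  0.  10.3] 10.3833
```

The far flap is flat at 239 mm. Now I'll go over to the robot side, clearing the near flap and lip whose top is at about 345 mm.

apply_moves([
  {"x": 0, "y": 0, "z": -20, "ax": 0, "ay": 0, "az": 0, "gripper": 1},
  {"x": 0, "y": 0, "z": -40, "ax": 0, "ay": 0, "az": 0, "gripper": 1},
  {"x": 0, "y": 0, "z": -40, "ax": 0, "ay": 0, "az": 0, "gripper": 1},
  {"x": 0, "y": 0, "z": -35, "ax": 0, "ay": 0, "az": 0, "gripper": 1},
  {"x": 0, "y": 0, "z": -15, "ax": 0, "ay": 0, "az": 0, "gripper": 1},
])

```text
clock: 10.8
position: [0.5923, -0.0626, 0.4037]
ee_rot: [-0.098, 0.995, -0.0, 0.003]
ft_force: [1.5, 0.3, 0.5]
grip_width: 0.002
grasp_force: 0.0
```

apply_moves([
  {"x": 30, "y": 0, "z": 0, "ax": 0, "ay": 0, "az": 0, "gripper": 1},
  {"x": 30, "y": 0, "z": 0, "ax": 0, "ay": 0, "az": 0, "gripper": 1},
  {"x": 30, "y": 0, "z": 0, "ax": 0, "ay": 0, "az": 0, "gripper": 1},
  {"x": 0, "y": 0, "z": 0, "ax": 0, "ay": 0, "az": 0, "gripper": 1},
])

```text
clock: 11.13
position: [0.4998, -0.0824, 0.3997]
ee_rot: [-0.096, 0.995, 0.001, 0.001]
ft_force: [-0.1, -0.9, 1.0]
grip_width: 0.003
grasp_force: 0.0
```

```bash
python3 look.py; python3 -c "
from workcell import *
print(get_obs()['joint_pos'].round(2))"
```

```text
[-62.6  -1.3 388.7] [-0.1 -0.9  1. ] 11.1333
[-0.52  0.01  0.6   1.51 -0.01  1.62  1.85]
```

apply_moves([
  {"x": 30, "y": 0, "z": 0, "ax": 0, "ay": 0, "az": 0, "gripper": 1},
  {"x": 30, "y": 0, "z": 0, "ax": 0, "ay": 0, "az": 0, "gripper": 1},
  {"x": 28, "y": 1, "z": 0, "ax": 0, "ay": 0, "az": 0, "gripper": 1},
  {"x": 0, "y": 0, "z": 0, "ax": 0, "ay": 0, "az": 0, "gripper": 1},
])

```text
clock: 11.47
position: [0.4138, -0.0978, 0.3996]
ee_rot: [-0.097, 0.995, 0.001, 0.001]
ft_force: [0.3, 0.2, 0.4]
grip_width: -0.002
grasp_force: 0.0
```

```bash
python3 look.py j6; python3 -c "
from workcell import *
print(get_obs()['joint_pos'].round(2))"
```

```text
[-1.500e+02  2.000e-01  3.886e+02] [0.3 0.2 0.4] 11.4667
[-0.53 -0.21  0.54  1.68  0.11  1.65  1.78]
```

View pics/j6.png

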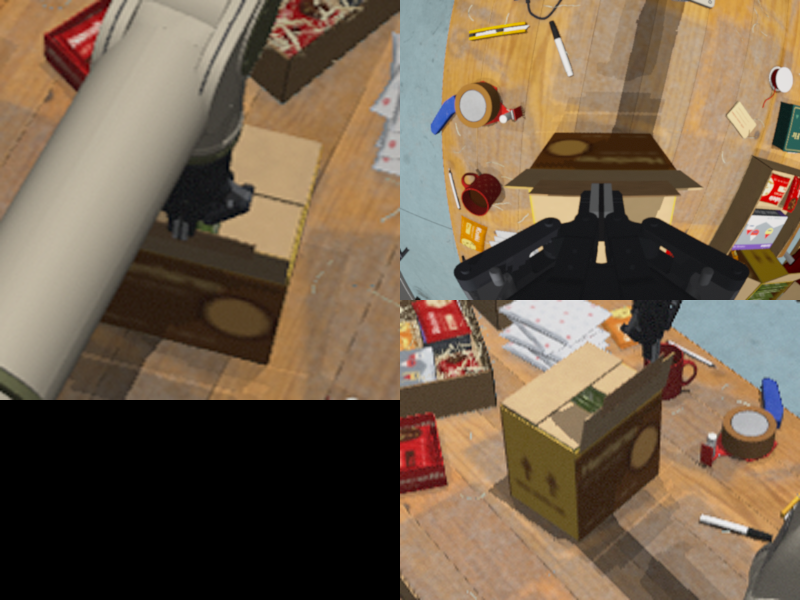

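The side and far flaps lie flat and the near flap is still open. In the wrist view the near flap's free edge shows at row ~187 of the inset. I'll compute its X before descending.

Run:
```python
from workcell import *
from h import *
c=camera("wrist")
def S(p): q=ship(p); q[2]+=11; return q
for p,z in [((173,298),.316),((480,300),.316),((208,309),.343),((445,308),.343),((230,213),.0),((404,213),.0),((320,300),.389)]: print(p,S(onz(c,*p,z,True)))
im=c["color"][180:330,140:520,::-1]
cv2.imwrite("pics/w7.png",cv2.resize(im,(760,300),interpolation=cv2.INTER_CUBIC))
```

```text
(173, 298) [-110.6 -102.1  316. ]
(480, 300) [-109.   112.4  316. ]
(208, 309) [-119.   -67.2  343. ]
(445, 308) [-119.7   75.6  343. ]
(230, 213) [ -84.7 -137.     0. ]
(404, 213) [-85.1 125.3   0. ]
(320, 300) [-1.52e+02  3.00e-01  3.89e+02]
```

View pics/w7.png

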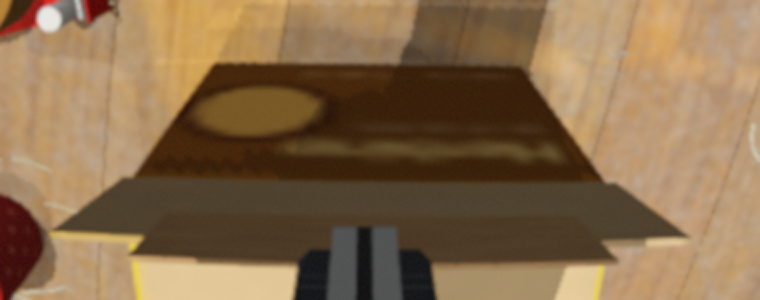

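The lip corners come out at X ≈ -119 mm and z 343, so the finger (X -150) has 20 mm of clearance. I'll descend and push.

apply_moves([
  {"x": 0, "y": 0, "z": 30, "ax": 0, "ay": 0, "az": 0, "gripper": 1},
  {"x": 0, "y": 1, "z": 30, "ax": 0, "ay": 0, "az": 0, "gripper": 1},
  {"x": 0, "y": 0, "z": 8, "ax": 0, "ay": 0, "az": 0, "gripper": 1},
  {"x": -12, "y": 0, "z": 0, "ax": 0, "ay": 0, "az": 0, "gripper": 1},
  {"x": -12, "y": 0, "z": 0, "ax": 0, "ay": 0, "az": 0, "gripper": 1},
])

```text
clock: 12.08
position: [0.4406, -0.0902, 0.3304]
ee_rot: [-0.098, 0.995, -0.0, -0.001]
ft_force: [-0.9, -0.9, 1.7]
grip_width: 0.003
grasp_force: 0.5
```

apply_moves([
  {"x": -12, "y": 0, "z": 0, "ax": 0, "ay": 0, "az": 0, "gripper": 1},
  {"x": -12, "y": 0, "z": 0, "ax": 0, "ay": 0, "az": 0, "gripper": 1},
  {"x": -10, "y": 0, "z": 0, "ax": 0, "ay": 0, "az": 0, "gripper": 1},
  {"x": -10, "y": 0, "z": 0, "ax": 0, "ay": 0, "az": 0, "gripper": 1},
])

```text
clock: 12.42
position: [0.4845, -0.0814, 0.3308]
ee_rot: [-0.098, 0.995, -0.0, -0.001]
ft_force: [-1.3, 0.3, -0.3]
grip_width: -0.001
grasp_force: 0.4
```

```bash
python3 look.py
```

```text
[-77.5   2.7 319.8] [-1.3  0.3 -0.3] 12.4167
```

apply_moves([
  {"x": -10, "y": 0, "z": 4, "ax": 0, "ay": 0, "az": 0, "gripper": 1},
  {"x": -13, "y": 0, "z": 7, "ax": 0, "ay": 0, "az": 0, "gripper": 1},
  {"x": -13, "y": 0, "z": 12, "ax": 0, "ay": 0, "az": 0, "gripper": 1},
  {"x": -12, "y": 0, "z": 14, "ax": 0, "ay": 0, "az": 0, "gripper": 1},
  {"x": -9, "y": 0, "z": 14, "ax": 0, "ay": 0, "az": 0, "gripper": 1},
])

```text
clock: 12.83
position: [0.5413, -0.07, 0.2795]
ee_rot: [-0.099, 0.995, -0.001, 0.0]
ft_force: [-1.0, -0.8, 1.6]
grip_width: -0.002
grasp_force: 0.7
```

```bash
python3 look.py
```

```text
[-19.5   2.8 268.5] [-1.  -0.8  1.6] 12.8333
```

apply_moves([
  {"x": -6, "y": 0, "z": 10, "ax": 0, "ay": 0, "az": 0, "gripper": 1},
  {"x": -5, "y": -1, "z": 7, "ax": 0, "ay": 0, "az": 0, "gripper": 1},
  {"x": -3, "y": -1, "z": 4, "ax": 0, "ay": 0, "az": 0, "gripper": 1},
  {"x": 0, "y": 0, "z": 0, "ax": 0, "ay": 0, "az": 0, "gripper": 1},
  {"x": 0, "y": 0, "z": 0, "ax": 0, "ay": 0, "az": 0, "gripper": 1},
])

```text
clock: 13.25
position: [0.5535, -0.07, 0.2588]
ee_rot: [-0.098, 0.995, -0.0, 0.0]
ft_force: [-0.8, 0.6, 0.2]
grip_width: -0.002
grasp_force: 0.0
```

```bash
python3 look.py
```

```text
[ -7.6   0.4 247.8] [-0.8  0.6  0.2] 13.25
```

apply_moves([
  {"x": -5, "y": 0, "z": 2, "ax": 0, "ay": 0, "az": 0, "gripper": 1},
  {"x": -2.5, "y": 0, "z": 2, "ax": 0, "ay": 0, "az": 0, "gripper": 1},
  {"x": 0, "y": 0, "z": 1.5, "ax": 0, "ay": 0, "az": 0, "gripper": 1},
  {"x": 0, "y": 0, "z": 1, "ax": 0, "ay": 0, "az": 0, "gripper": 1},
  {"x": 0, "y": 0, "z": 0, "ax": 0, "ay": 0, "az": 0, "gripper": 1},
])

```text
clock: 13.67
position: [0.561, -0.0682, 0.2524]
ee_rot: [-0.098, 0.995, 0.0, 0.0]
ft_force: [0.4, 1.1, 2.0]
grip_width: -0.0
grasp_force: 0.6
```

```bash
python3 look.py
```

```text
[2.000e-01 8.000e-01 2.414e+02] [0.4 1.1 2. ] 13.6667
```

Contact at 241.4 mm. I'll add a light press and take a final look.

apply_moves([
  {"x": 0, "y": 0, "z": 0.8, "ax": 0, "ay": 0, "az": 0, "gripper": 1},
  {"x": 0, "y": 0, "z": 0, "ax": 0, "ay": 0, "az": 0, "gripper": 1},
  {"x": 0, "y": 0, "z": 0, "ax": 0, "ay": 0, "az": 0, "gripper": 1},
])

```text
clock: 13.92
position: [0.5611, -0.0682, 0.2522]
ee_rot: [-0.098, 0.995, 0.0, 0.001]
ft_force: [-1.5, 0.6, 7.0]
grip_width: -0.001
grasp_force: 3.7
```

```bash
python3 look.py j8
```

```text
[2.000e-01 8.000e-01 2.412e+02] [-1.5  0.6  7. ] 13.9167
```

View pics/j8.png

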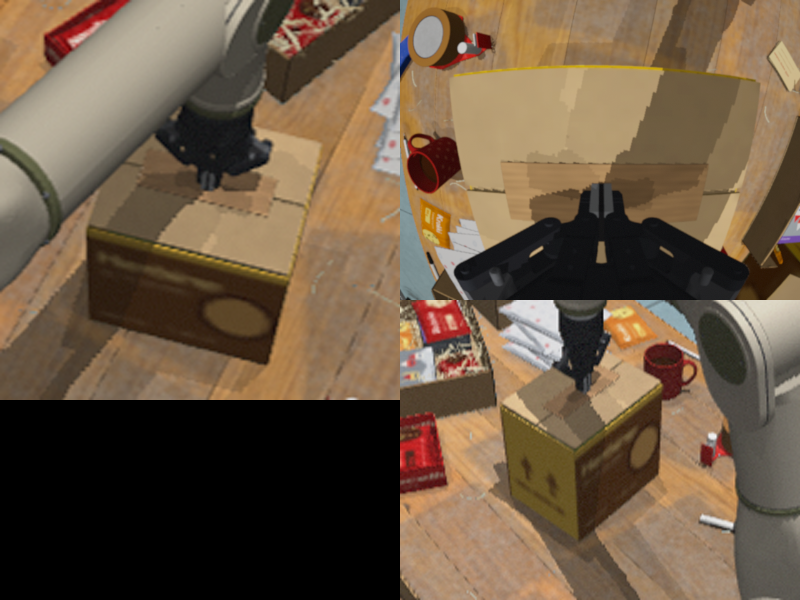

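The shipper is closed. In the wrist view the lip spans columns 502–705 and rows 163–220 of the inset, and the tips rest at (600,188), its middle, pressing with 7 N. Handing in.

```bash
python3 -c "
from workcell import *
print(hand_in())"
```

```text
the job is handed in; nothing more can be done
None
```

The shipper is closed in the order asked (left, right, far, near flap) and handed in at about 14 s, with the fingertips pressing the middle of the lip at about 7 N.

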